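Shut down the portable oxygen set

ROBOT

A 6-joint arm with a two-finger parallel gripper is mounted at the origin on the work surface. World frame = base frame: x ahead of the robot, y to its left, z up, the work surface at z = 0. Lengths are in m, angles in rad, forces in N, time in s.
With the tool pointing down it reaches from about 0.3 to 0.775 m from the base axis. Payload 14.6 kg.
Tool frame: the origin (TCP) lies midway between the tips of the shut fingers; the grasp point (between the pads) lies 19 mm behind it (ctrl.tcp_to_grasp is the z of the grasp point in the tool frame, in m); z points along the fingers, y is the line along which they close (so a half turn about z gives the same grasp; the last joint's range is limited). The gripper opens to 94 mm and grips with 3 to 60 N. Pads are 16 mm wide; open, the fingers measure 119 mm over their backs; the gripper's body (75 mm by 177 mm) begins 78 mm behind the grasp point.
Start: joints at [1.177, 0.3, 1.521, -0, 1.321, -0.067], TCP at [0.177, 0.521, 0.205] pointing down, gripper open.
Joint ranges: [-3.03, 3.03], [-0.79, 2.21], [0.23, 2.52], [-1.04, 4.18], [0, 3.07], [-2.55, 2.55]. Speed limits (rad/s): [2.22, 2.22, 2.57, 3.14, 3.14, 3.14].

INTERFACE

Orientations are given as [roll, pitch, yaw] about the fixed x, y, z axes, in that order (R = Rz(yaw) Ry(pitch) Rx(roll)).
In Python, from station import monitor, camera, ctrl gives the robot as it stands.
- The arm moves only by the tool apply_moves, never from a script. Its argument "plan" is one flat list of numbers, 4 for each row, row after row: the shift along the tool's x, y, z in mm, then the turn about the tool's z in rad. In form: [dx, dy, dz, spin, dx, dy, dz, spin, ...]. A call has 1 to 20 rows; each row shifts and turns the commanded pose from where the row before left it, along the tool's axes as they then stand; what a row does not reach is not made up. A row lasts 1/10 s, in which the tool goes at most 50 mm and 8.59 degrees, less where a joint would pass 70% of its speed; a pose out of reach is approached as far as the arm can. A call is refused whole if a number of a shift passes 50 or a number of a turn 0.15, either way. A call with a gripper value outside its range is refused whole. "hand" is the gripper command: -1 is shut, 1 is fully open, values between are in proportion, set as the call begins (left out, the last holds). The fingers move at their own pace and stop on an object; "squeeze" is the grip in N (left out, the last holds). Time passes only in rows, so rows that do not move let the fingers close. It gives the time, the measured TCP pose, the force, the opening and the grip force at its end, in the units of the state.
- monitor.get_obs(): the state, without advancing time (a new reading comes with each control period).
- camera(name): name is "side" or "top" or "wrist"; returns a dict with "image" (420x560x3 uint8, red, green, blue), "range_z" (420x560 float32, m along the optical axis (not along the pixel's ray), 0 where there is no reading), "mtx" (3x3 intrinsics, pixels), "rvec" (rotation vector, rad) and "tvec" (3), from world to camera coordinates, as OpenCV has them. Camera axes: x right, y down, z forward; pixel columns grow to the right and rows downward; lengths in m; the calibration is good to about 2 mm. A picture is of the moment at which its call begins.
- ctrl.hand_in(): hands the job in; it is judged then, once.
The state is a dict: "time_s": time; "qpos": joint angles; "joint_vel": joint speeds; "tau": joint torques, N m; "ee_pos": TCP position; "eef_rot": TCP orientation; "force": force on the tool from outside, world axes, zero at the start; "moment": the same for the moment, N m; "grip_width": finger opening in m; "grip_force": force on a finger pad.
Only numpy, scipy, OpenCV 4.12 (cv2) and the standard library are available. Lean on these libraries where they do the work, as an engineer would, in place of code of your own. Each camera call takes 0.05 s, during which the arm holds its last target. There are 200 camera calls.

TASK

The patient is finished with the oxygen, so shut the portable set down. First close the cylinder: press the green valve knob right down and, keeping it down, turn it clockwise to its stop, then let it spring back up so that it is locked shut. Only after that, roll the knurled black flow wheel by its edge until the 0 stands squarely in its window; leave the other things on the table where they are.

Things in the scene. Friction and masses are not known exactly. Their poses are not given: they have to be found in the camera images.
- oxygen_set: Portable oxygen set, fixed: 111 mm sky-blue cylinder upright in a 170 mm square stand, brass valve post on top, aluminium regulator sticking out level from it. Origin: cylinder's axis at table height; z up; x along the regulator, post to outlet. Regulator axis: y = 0, z = 222 mm. Gauge on the +y side, x 20 to 60 mm, below z = 245 mm; tee screw out to x = -64 mm
- valve_grip (a point): Centre of the green valve knob on top, on the cylinder's axis, 284 mm above the table when up: a bar 48 mm long (point's x) and 30 mm wide (y, grip across this), 24 mm high, white stripe on top; the axes turn with it. Under it is a round bonnet of 20 mm diameter down to z = 249 mm, where the 25 x 28 mm post begins
- valve_turn (a joint): Turn of the valve knob, rad: 0 = open (as found), grows clockwise seen from above, 1.40 = shut, a hard stop. A latch blocks the turn unless the knob is held at least 6 mm down all the way, and must not be forced; let go within about 0.05 rad of the shut stop it springs up and is locked
- valve_press (a joint): How far the valve knob is pressed down, m: 0 = up, 0.008 = bottomed. Spring: 4 N at the start, 8 N at the bottom
- flow_wheel (a joint): Turn of the black flow wheel, rad; 0 or any whole turn (6.283) = 0 in the window. Endless both ways, clicks into 8 places 0.785 apart, showing for growing value 0 1 2 3 4 5 6 8, then 0 again. Grows as the wheel's top is rolled to the set's -y side, falls towards +y. Found at any place but 0. A click takes about 1 N at the rim; let go, it draws into the nearest place
- flow_top (a point): Fixed point at the top of the flow wheel's rim, midway along its width, 249 mm above the table, 90 mm out from the cylinder's axis. The wheel is black, knurled, 54 mm in diameter, 20 mm wide, axis level along the set's x; roll its top along y. The barrel on its valve side is 4.5 mm lower, the outlet on the other side 11 mm lower. Axes as the set's
- flow_window (a point): Fixed centre of the digit window on top of the barrel, beside the flow wheel on its valve side, 14 mm along x by 16 mm along y: black digits 10 mm high (their tops towards the set's +y) on a white drum of 40 mm diameter that turns with the wheel; the point is on the drum's surface. Axes as the set's
- flow_zero (a point): Centre of the digit 0 on the drum's surface, 20 mm from the wheel's axis; it goes round with the flow wheel and meets point flow_window when 0 stands square in the window
- humidifier: Bystander: clear humidifier bottle with green cap, 68 mm diameter, 136 mm high. Origin: centre of its underside
- cylinder_key: Bystander: flat steel cylinder key, about 100 mm long, 5 mm thick. Origin: underside, near its middle
- tape_roll: Bystander: white roll of tape lying flat, 72 mm diameter, 25 mm high. Origin: centre of its underside
- oximeter: Bystander: white and blue finger oximeter, 60 x 34 x 29 mm. Origin: centre of its underside
- steel_bowl: Bystander: steel bowl, 130 mm diameter, 45 mm high. Origin: centre of its underside
- specimen_pot: Bystander: clear specimen pot with red lid, 56 mm diameter, 66 mm high. Origin: centre of its underside

How it is judged:
On the way, in this order (a step that is already met when the one before it is completed fails the run):
1. the valve knob is turned to its shut stop and has sprung back up (value of joint valve_turn above 1.25 rad and value of joint valve_press below 0.002 m), for 0.2 s.
2. after that, the flow wheel shows 0 in its window (distance between flow_zero and flow_window below 0.003 m), for 0.2 s.
At the end, for the whole second after the job is handed in: The valve knob stands at its shut stop (turned more than 1.25 rad) and is up (pressed less than 2 mm), and the flow wheel is at rest with the digit 0 within 3 mm of the middle of its window (all of step 1 and distance between flow_zero and flow_window below 0.003 m and velocity of joint flow_wheel between -0.1 and 0.1 rad/s); the robot touches nothing.
It fails at once if another thing on the table is pushed more than 30 mm from its place (distance of any of humidifier, cylinder_key, tape_roll, oximeter, steel_bowl, specimen_pot from where it was at the start of the episode above 0.03 m).
It fails at once if the valve knob is forced round against its latch without being pressed down (value of joint valve_turn between 0.3 and 1.1 rad and value of joint valve_press below 0.0035 m).
It also fails if it takes over 61 s, if anything falls off the work surface, if the arm or the gripper's body presses on something with over 40 N, if the wrist force passes 120 N, or if a joint passes its speed limit or range.

## Working session

There is one attempt and no reset: what is moved stays moved. The work goes in short steps, Python scripts to look and compute and a tool call to move; the robot and the scene stay as the last step left them, time stands still between calls to the robot, and variables do not carry over. Pictures are saved under pics/ and viewed, at most 10 in all, crops included, and the job is handed in when it is done.

Besides the shell and the picture viewer there is one more tool, called after ">>>" as name(argument=value, ...) on one line, values as JSON. apply_moves: Moves the arm, as the interface text tells. Its arguments: {"type":"object","properties":{"plan":{"type":"array","items":{"type":"number"}},"hand":{"type":"number"},"squeeze":{"type":"number"}},"required":["plan"]}

```bash
ls; mkdir -p pics; cat > h.py <<'E'
import numpy as np, cv2
from station import monitor, camera, ctrl
def cam(n):
    c=camera(n); R=cv2.Rodrigues(np.array(c["rvec"],float))[0]; c["R"]=R; c["t"]=np.array(c["tvec"],float).ravel(); c["K"]=np.array(c["mtx"],float); return c
def pts(c,m):
    v,u=np.nonzero(m&(c["range_z"]>0)); z=c["range_z"][v,u]
    P=np.linalg.inv(c["K"])@np.vstack([u,v,np.ones(len(u))])*z
    return (c["R"].T@(P-c["t"][:,None])).T
def onplane(c,uv,z):
    d=c["R"].T@np.linalg.inv(c["K"])@np.array([uv[0],uv[1],1.]); o=-c["R"].T@c["t"]
    return o+d*(z-o[2])/d[2]
def proj(c,p):
    q=c["K"]@(c["R"]@np.array(p,float)+c["t"]); return q[:2]/q[2]
def hsv(c): return cv2.cvtColor(c["image"],cv2.COLOR_RGB2HSV)
def save(c,f,img=None): cv2.imwrite("pics/"+f,cv2.cvtColor(c["image"] if img is None else img,cv2.COLOR_RGB2BGR))
E
python3 - <<'E'
from h import *
cs=[cam("top"),cam("side")]
cv2.imwrite("pics/a.png",cv2.cvtColor(cs[0]["image"],cv2.COLOR_RGB2BGR));cv2.imwrite("pics/b.png",cv2.cvtColor(cs[1]["image"],cv2.COLOR_RGB2BGR))
for c in cs:
    print((-c["R"].T@c["t"]).round(3),c["R"].round(2).tolist(),c["K"][0,0])
    h=hsv(c); m=(h[...,0]>40)&(h[...,0]<85)&(h[...,1]>90)&(h[...,2]>50)
    n,l,s,ce=cv2.connectedComponentsWithStats(m.astype(np.uint8))
    for i in range(1,n):
        if s[i,4]>40: p=pts(c,l==i); print(s[i],ce[i].round(1),np.median(p,0).round(3),p.min(0).round(3),p.max(0).round(3))
print(monitor.get_obs(), ctrl.tcp_to_grasp)
E
```

```text
pics
[0.496 0.054 1.677] [[0.01, -1.0, 0.01], [-1.0, -0.01, -0.05], [0.05, -0.01, -1.0]] 536.0282334793192
[220 185  19  18 175] [228.5 194.1] [0.6   0.162 0.296] [0.579 0.137 0.229] [0.63  0.184 0.304]
[184 224  18  20 249] [193.  234.3] [0.497 0.276 0.12 ] [0.471 0.253 0.089] [0.526 0.303 0.129]
[ 0.265 -0.805  0.956] [[0.94, -0.35, 0.01], [-0.23, -0.62, -0.75], [0.27, 0.7, -0.66]] 459.16724401873716
[256 145  19  16 182] [264.6 152. ] [0.599 0.152 0.294] [0.58  0.133 0.273] [0.623 0.182 0.3  ]
[210 179  22  17 233] [219.7 187.8] [0.496 0.264 0.119] [ 0.469  0.248 -0.   ] [0.563 0.419 0.132]
{'time_s': 0.1, 'qpos': array([ 1.17739016e+00,  3.00429732e-01,  1.52147778e+00,  1.63340895e-05,
        1.32073868e+00, -6.65917189e-02]), 'joint_vel': array([ 0.00015096, -0.00013896, -0.00103048, -0.00045004, -0.00059196,
        0.00108477]), 'tau': array([ 1.13553047e-03, -5.32647622e+01, -3.53288519e+01,  7.10049947e-02,
        2.33635266e-02, -5.05634284e-05]), 'ee_pos': array([0.17647158, 0.52067811, 0.20495273]), 'eef_rot': array([-3.14054251e+00, -8.58914813e-05,  2.81477411e+00]), 'force': array([0.69684107, 0.58382596, 0.47963495]), 'moment': array([-0.05669817,  0.02106426, -0.01430901]), 'grip_force': 0.0, 'grip_width': 0.09408599932904291} -0.0188
```

```bash
python3 - <<'E'
import cv2
a=cv2.imread("pics/a.png");b=cv2.imread("pics/b.png")
A=cv2.resize(a[150:270,150:310],None,fx=5,fy=5,interpolation=cv2.INTER_CUBIC);cv2.imwrite("pics/a2.png",A)
E
```

```text
(no output)
```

View pics/a2.png

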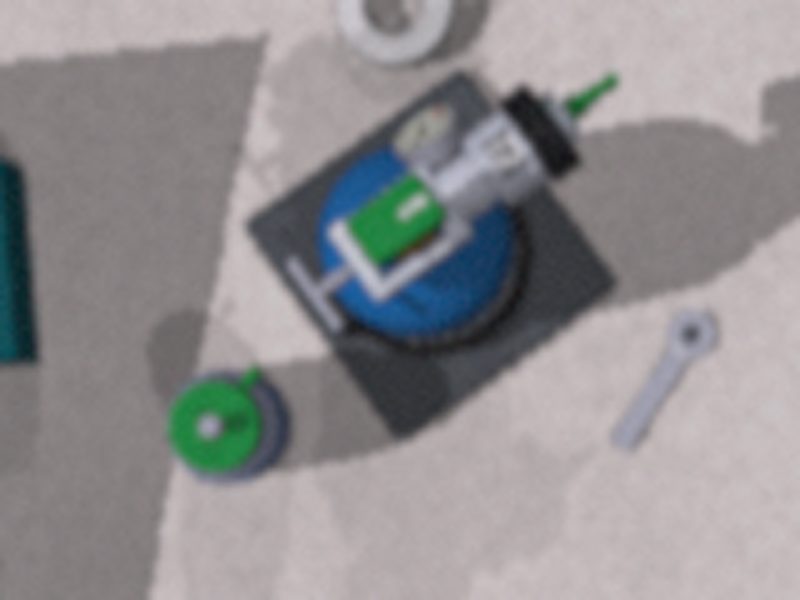

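View pics/b.png

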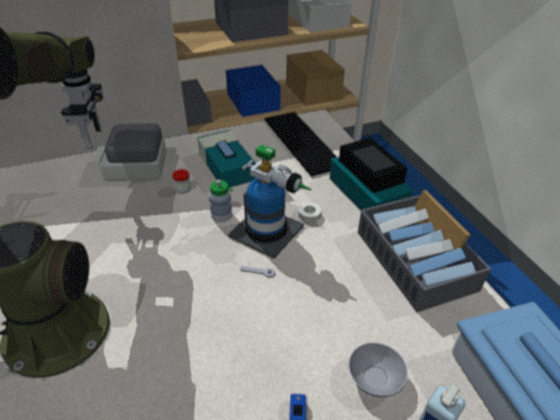

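The top view shows the regulator pointing up-right (world +x, −y), with the knob bar along it at crop (395,220) and the wheel at (540,133). Nothing else is close to either.

```bash
python3 - <<'E'
from h import *
c=cam("top");h=hsv(c);U,V=np.meshgrid(np.arange(560),np.arange(420))
m=(h[...,0]>40)&(h[...,0]<85)&(h[...,1]>90)&(h[...,2]>50)&(U>215)&(U<242)&(V>180)&(V<205)
# include stripe by hull
ct=max(cv2.findContours(m.astype(np.uint8),0,2)[0],key=cv2.contourArea); r=cv2.minAreaRect(ct); print(r)
box=cv2.boxPoints(r); B=np.array([onplane(c,p,.296) for p in box]); print(B.round(4).tolist(),B.mean(0).round(4))
for i in range(2):
    d=B[i+1]-B[i]; print("edge",np.hypot(*d[:2]).round(4),np.arctan2(d[1],d[0]).round(3))
# stand square and wheel
m2=(h[...,2]<50)&(U>248)&(U<270)&(V>163)&(V<190)
n,l,s,ce=cv2.connectedComponentsWithStats(m2.astype(np.uint8)); i=1+s[1:,4].argmax()
ct=max(cv2.findContours((l==i).astype(np.uint8),0,2)[0],key=cv2.contourArea); r=cv2.minAreaRect(ct); print("wheel",r,s[i])
for z in (.235,.249): print(onplane(c,r[0],z).round(4))
p=pts(c,(l==i)); print(np.median(p,0).round(3),p.max(0).round(3))
s_=cam("side");hs=hsv(s_); m=(hs[...,0]>40)&(hs[...,0]<85)&(hs[...,1]>90)&(hs[...,2]>50)
n,l,s,ce=cv2.connectedComponentsWithStats(m.astype(np.uint8))
print([ (onplane(s_,ce[i],.287)).round(4).tolist() for i in range(1,n) if s[i,4]>100 and ce[i][1]<170])
E
```

```text
((228.88003540039062, 193.84002685546875), (12.0, 16.80000114440918), 53.13010025024414)
[[0.6, 0.1866, 0.296], [0.6263, 0.1522, 0.296], [0.6015, 0.1334, 0.296], [0.5752, 0.1678, 0.296]] [0.6007 0.16   0.296 ]
edge 0.0433 -0.918
edge 0.0311 -2.492
wheel ((257.8180236816406, 176.12600708007812), (17.202787399291992, 5.375870704650879), 55.304847717285156) [251 169  14  16  87]
[0.6538 0.087  0.235 ]
[0.6523 0.0867 0.249 ]
[0.653 0.086 0.247] [0.673 0.106 0.257]
[[0.602, 0.1586, 0.287]]
```

>>> apply_moves(plan=[0,0,-43,0.123,0,0,-43,0.123,0,0,-43,0.123,0,0,-43,0.123,0,0,-43,0.123,-45,11,0,0,-45,11,0,0,-45,11,0,0,-45,11,0,0,-45,11,0,0,-45,11,0,0,-45,11,0,0,-45,11,0,0,-45,11,0,0,-45,11,0,0,-45,11,0,0,-45,11,0,0,0,0,0,0,0,0,0,0], hand=0.6)

```text
time_s: 2.1
ee_pos: [0.6014, 0.1614, 0.4195]
eef_rot: [-3.14, -0.001, 2.198]
force: [-1.1, -0.0, -0.5]
grip_width: 0.0752
grip_force: 0.0
```

```bash
python3 - <<'E'
from h import *
c=cam("wrist");save(c,"w1.png");o=monitor.get_obs();print(o["time_s"],o["ee_pos"],o["eef_rot"],o["grip_width"],o["force"]);print((-c["R"].T@c["t"]).round(3),c["R"].round(2).tolist())
print([proj(c,p).round(0).tolist() for p in [(.601,.159,.296),(.653,.087,.249)]])
E
```

```text
2.15 [0.60077934 0.16216608 0.42026446] [-3.14128419e+00 -2.64329957e-04  2.19974529e+00] 0.07513804628815092 [-0.55792641  0.16451971  0.36385685]
[0.553 0.229 0.598] [[0.81, 0.59, -0.0], [0.56, -0.78, 0.28], [0.16, -0.23, -0.96]]
[[278.0, 197.0], [278.0, 266.0]]
```

View pics/w1.png

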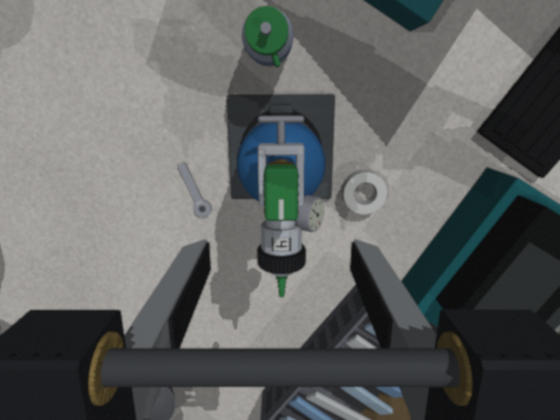

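The wrist view shows the knob at (281,193), upright along the image and lined up with the tool, the wheel at (281,257) and the digit window at (282,243). The digit looks like a 4. I'll zoom in and refine.

```bash
python3 - <<'E'
from h import *
c=cam("wrist");h=hsv(c);U,V=np.meshgrid(np.arange(560),np.arange(420))
cr=c["image"][225:275,245:320]; cr=cv2.resize(cv2.rotate(cr,cv2.ROTATE_90_COUNTERCLOCKWISE),None,fx=8,fy=8,interpolation=cv2.INTER_CUBIC); save(c,"w2.png",cr)
m=(h[...,0]>40)&(h[...,0]<85)&(h[...,1]>90)&(h[...,2]>40)&(U>255)&(U<305)&(V>155)&(V<225)
m=m.astype(np.uint8)
ct=max(cv2.findContours(m,0,2)[0],key=cv2.contourArea); ct=cv2.convexHull(ct); r=cv2.minAreaRect(ct); print(r)
p=pts(c,m>0); print("maxz",np.percentile(p[:,2],[5,50,95]))
top=p[p[:,2]>.288][:,:2]
print("median top",top.mean(0)); ax=np.array([np.cos(-.94),np.sin(-.94)]);ay=np.array([-ax[1],ax[0]])
for a in(ax,ay): q=top@a; lo,hi=np.percentile(q,[1,99]); print(lo,hi,(lo+hi)/2)
B=np.array([onplane(c,q,.296) for q in cv2.boxPoints(r)]);print(B[:,:2].round(4).tolist(),B.mean(0))
w=(h[...,2]<60)&(U>250)&(U<312)&(V>238)&(V<275)
n,l,s,ce=cv2.connectedComponentsWithStats(w.astype(np.uint8)); i=1+s[1:,4].argmax()
r=cv2.minAreaRect(np.argwhere(l==i)[:,::-1].astype(np.float32)); print(r,s[i]); print(onplane(c,r[0],.24))
p=pts(c,l==i); t=p[p[:,2]>.244]; print("wheel top pts",np.median(t,0),len(t))
E
```

```text
((280.5, 192.5), (55.0, 33.0), 90.0)
maxz [0.28906416 0.29522223 0.29650036]
median top [0.60043657 0.1637374 ]
0.20097682915111292 0.24688577031875575 0.22393129973493434
0.5676823894032066 0.5955897266269392 0.5816360580150729
[[0.5746, 0.1753], [0.5971, 0.1917], [0.6265, 0.1524], [0.603, 0.1352]] [0.60030402 0.16362383 0.296     ]
((280.3992004394531, 259.8348693847656), (47.2895393371582, 26.713706970214844), 1.3322198390960693) [257 246  48  28 834]
[0.65311253 0.09111072 0.24      ]
wheel top pts [0.65449333 0.08951673 0.24728411] 467
```

View pics/w2.png

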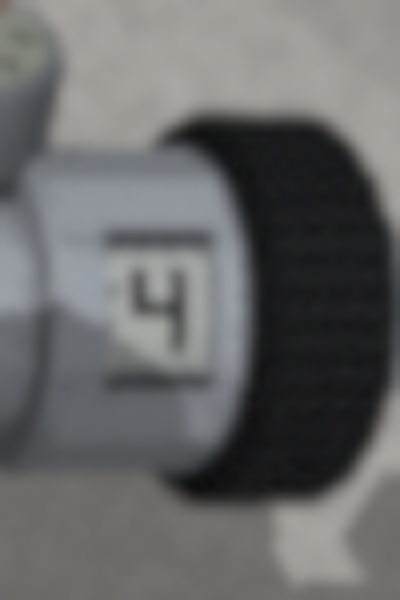

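The window shows a 4, so the wheel needs four clicks. The knob is at about (0.601,0.161) across the views. I'll descend and grip it.

>>> apply_moves(plan=[0,0,30,0,0,0,30,0,0,0,30,0,0,0,25,0,0,0,20,0,0,0,10,0,0,0,8,0,0,0,0,0,0,0,0,0])

```text
time_s: 3.1
ee_pos: [0.6011, 0.1621, 0.2685]
eef_rot: [3.14, 0.001, 2.2]
force: [-0.6, -0.5, 0.6]
grip_width: 0.0752
grip_force: 0.0
```

>>> apply_moves(plan=[0,0,0,0,0,0,0,0,0,0,0,0,0,0,0,0,0,0,0,0,0,0,0,0,0,0,0,0,0,0,0,0,0,0,0,0,0,0,0,0], hand=-1, squeeze=40)

```text
time_s: 4.1
ee_pos: [0.6013, 0.1621, 0.2675]
eef_rot: [3.141, 0.0, 2.2]
force: [4.8, 2.4, -0.9]
grip_width: 0.0298
grip_force: 40.0
```

>>> apply_moves(plan=[0,1,0,0,0,0,2,0,0,0,2,0,0,0,2,0,0,0,2,0,0,0,1,0,0,0,0,0,0,0,0,0])

```text
time_s: 4.9
ee_pos: [0.6015, 0.1622, 0.2594]
eef_rot: [-3.141, 0.0, 2.2]
force: [-6.6, -3.4, 9.1]
grip_width: 0.0295
grip_force: 40.0
```

>>> apply_moves(plan=[0,-0.5,0.5,0,0,0,0.3,0.05,0,0,0,0.08,0,0,0,0.08,0,0,0,0])

```text
time_s: 5.4
ee_pos: [0.6017, 0.1623, 0.2594]
eef_rot: [3.139, 0.0, 1.987]
force: [-1.9, 0.9, 11.5]
grip_width: 0.0295
grip_force: 40.0
```

>>> apply_moves(plan=[0,0,0,0.1,0,0,0,0.1,0,0,0,0.1,0,0,0,0.1,0,0,0,0.1,0,0,0,0.1,0,0,0,0])

```text
time_s: 6.1
ee_pos: [0.6026, 0.1625, 0.2594]
eef_rot: [3.137, -0.002, 1.386]
force: [6.8, 0.1, 9.4]
grip_width: 0.0298
grip_force: 40.0
```

```bash
python3 -c "
from h import *
o=monitor.get_obs();print(o['ee_pos'],o['eef_rot'],o['force'],o['moment'],o['grip_width'])"
```

```text
[0.60264822 0.16247512 0.25943821] [ 3.13653748e+00 -2.18360528e-03  1.38616357e+00] [6.83769246 0.14524405 9.39442956] [ 0.21879563 -1.06450061 -0.02228557] 0.029781631003541906
```

>>> apply_moves(plan=[0,0.5,0.3,0.1,0,0,0,0.1,0,0,0,0.1,0,0,0,0.1,0,0,0,0.1,0,0,0,0.08,0,0,0,0])

```text
time_s: 6.8
ee_pos: [0.6035, 0.162, 0.2594]
eef_rot: [3.137, -0.005, 0.806]
force: [9.4, 0.7, 11.5]
grip_width: 0.0297
grip_force: 40.0
```

```bash
python3 -c "
from h import *
o=monitor.get_obs();print(o['ee_pos'],o['eef_rot'],o['force'],o['moment'],o['grip_width'])"
```

```text
[0.60350426 0.16200813 0.2594138 ] [ 3.13749602 -0.00508598  0.80644949] [ 9.37122011  0.74780853 11.54363332] [-6.66836569e-02 -1.45285328e+00  3.13565396e-04] 0.02965284309773541
```

>>> apply_moves(plan=[0,0,0,0.03,0,0,0,0.03,0,0,0,0.0])

```text
time_s: 7.1
ee_pos: [0.6035, 0.162, 0.2594]
eef_rot: [3.137, -0.005, 0.75]
force: [9.1, -1.4, 10.3]
grip_width: 0.0301
grip_force: 40.7
```

```bash
python3 -c "
from h import *
o=monitor.get_obs();print(o['ee_pos'],o['eef_rot'],o['force'],o['moment'],o['grip_width'])"
```

```text
[0.60354382 0.16201767 0.25939348] [ 3.13746001 -0.00522698  0.74964999] [ 9.1011976  -1.4298327  10.30290431] [-0.1871256  -1.61539025  1.20076711] 0.03006865117194593
```

The moment has risen to 1.2 N m, so the knob is at its stop. I'll release it.

>>> apply_moves(plan=[0,0,0,0,0,0,0,0,0,0,0,0,0,0,0,0,0,0,0,0], hand=0.5)

```text
time_s: 7.6
ee_pos: [0.6018, 0.1621, 0.2571]
eef_rot: [-3.141, 0.0, 0.75]
force: [0.0, -0.1, 0.5]
grip_width: 0.0663
grip_force: 0.0
```

>>> apply_moves(plan=[0,0,-20,0,0,0,-35,0,0,0,-35,0,0,0,-35,0,0,0,-35,-0.15,0,0,0,-0.15,0,0,0,-0.15,0,0,0,-0.15,0,0,0,-0.15,0,0,0,-0.15,0,0,0,-0.15,0,0,0,-0.15,0,0,0,-0.15,0,0,0,-0.1,0,0,0,0])

```text
time_s: 9.1
ee_pos: [0.6019, 0.1621, 0.4172]
eef_rot: [-3.141, -0.0, 2.201]
force: [0.1, -0.0, -0.5]
grip_width: 0.0705
grip_force: 0.0
```

```bash
python3 - <<'E'
from h import *
c=cam("wrist");save(c,"w3.png",cv2.resize(c["image"][140:280,200:360],None,fx=4,fy=4,interpolation=cv2.INTER_CUBIC))
h=hsv(c);U,V=np.meshgrid(np.arange(560),np.arange(420))
o=monitor.get_obs();print(o['ee_pos'],o['eef_rot'],o['force'])
m=(h[...,0]>40)&(h[...,0]<85)&(h[...,1]>90)&(h[...,2]>40)&(U>235)&(U<325)&(V>150)&(V<240)
p=pts(c,m);t=p[p[:,2]>.26];print(np.percentile(t[:,2],[50,90]),np.median(t,0))
E
```

```text
[0.60186981 0.16211565 0.4172826 ] [-3.14144634e+00 -5.65596435e-05  2.19751968e+00] [ 0.80290619  0.12372859 -0.81110863]
[0.29514646 0.29624293] [0.6017628  0.1642414  0.29514646]
```

View pics/w3.png

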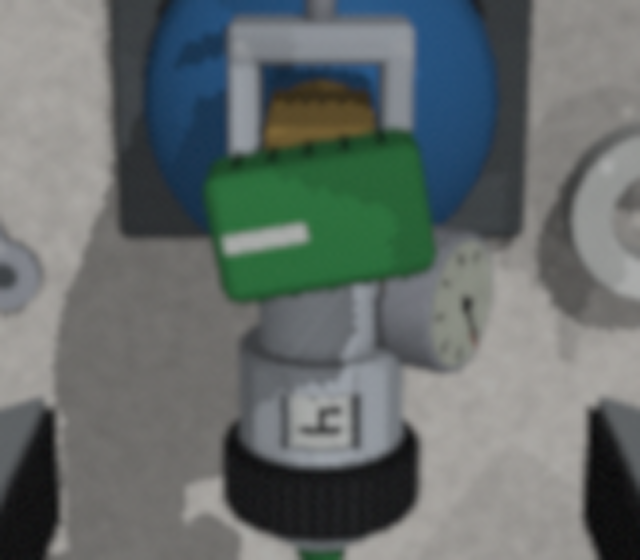

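The knob bar has turned about 80° (stripe now to the left at (265,238)), its top is back at z 0.296, so it's up and locked, and the window still shows 4. Next I'll use the closed fingertips as a rack on top of the wheel.

>>> apply_moves(plan=[-30,4,0,0,-30,4,0,0,-30,3,0,0,0,0,30,0,0,0,30,0,0,0,30,0,0,0,30,0,0,0,20,0,0,0,15,0,0,0,5,0,0,0,0,0,0,0,0,0,0,0,0,0], hand=-1, squeeze=20)

```text
time_s: 10.45
ee_pos: [0.664, 0.0958, 0.2584]
eef_rot: [3.14, 0.001, 2.199]
force: [-0.1, 0.5, -0.1]
grip_width: 0.0003
grip_force: 0.0
```

>>> apply_moves(plan=[0,0,2,0,0,0,2,0,0,0,1,0,0,0,0,0])

```text
time_s: 10.85
ee_pos: [0.6637, 0.0958, 0.2521]
eef_rot: [-3.141, -0.0, 2.2]
force: [-0.2, -0.4, -0.3]
grip_width: 0.0005
grip_force: 0.0
```

>>> apply_moves(plan=[0,0,2,0,0,0,1,0,0,0,1,0,0,0,0,0])

```text
time_s: 11.25
ee_pos: [0.6637, 0.0958, 0.2481]
eef_rot: [-3.141, -0.0, 2.2]
force: [0.3, -0.5, -0.1]
grip_width: 0.0006
grip_force: 0.0
```

>>> apply_moves(plan=[0,0,1,0,0,0,0,0])

```text
time_s: 11.45
ee_pos: [0.6639, 0.0959, 0.2478]
eef_rot: [3.141, 0.0, 2.2]
force: [0.9, 0.4, 1.4]
grip_width: 0.0005
grip_force: 1.1
```

>>> apply_moves(plan=[0,0,1,0,0,0,0,0])

```text
time_s: 11.65
ee_pos: [0.6642, 0.096, 0.2474]
eef_rot: [3.139, 0.001, 2.2]
force: [1.8, 1.3, 6.6]
grip_width: 0.0004
grip_force: 3.3
```

>>> apply_moves(plan=[0,-3,0,0,0,-3,0,0,0,-3,0,0,0,-3,0,0,0,0,0,0])

```text
time_s: 12.15
ee_pos: [0.6545, 0.0888, 0.2491]
eef_rot: [3.138, 0.002, 2.2]
force: [-2.3, 0.7, 14.7]
grip_width: 0.0009
grip_force: 7.7
```

>>> apply_moves(plan=[0,-3,0,0,0,-3,0,0,0,-3,0,0,0,-2,0,0,0,0,0,0])

```text
time_s: 12.65
ee_pos: [0.6451, 0.082, 0.2471]
eef_rot: [3.141, 0.001, 2.2]
force: [-0.8, -1.7, 7.0]
grip_width: 0.0004
grip_force: 3.8
```

>>> apply_moves(plan=[0,0,-5,0,0,0,-5,0,0,20,0,0,0,0,0,0,0,0,0,0])

```text
time_s: 13.15
ee_pos: [0.6611, 0.094, 0.2558]
eef_rot: [-3.141, -0.0, 2.2]
force: [0.1, 0.3, 0.1]
grip_width: 0.0009
grip_force: 0.0
```

```bash
python3 - <<'E'
from h import *
c=cam("wrist");o=monitor.get_obs();print(o['time_s'],o['ee_pos'])
u,v=proj(c,(.6545-.0145*.59,.0895+.0145*.807,.242)).astype(int);print(u,v)
save(c,"w4.png",cv2.resize(c["image"][max(v-75,0):v+75,u-100:u+100],None,fx=4,fy=4,interpolation=cv2.INTER_CUBIC))
E
```

```text
13.2 [0.66097717 0.09385195 0.25600623]
265 221
```

View pics/w4.png

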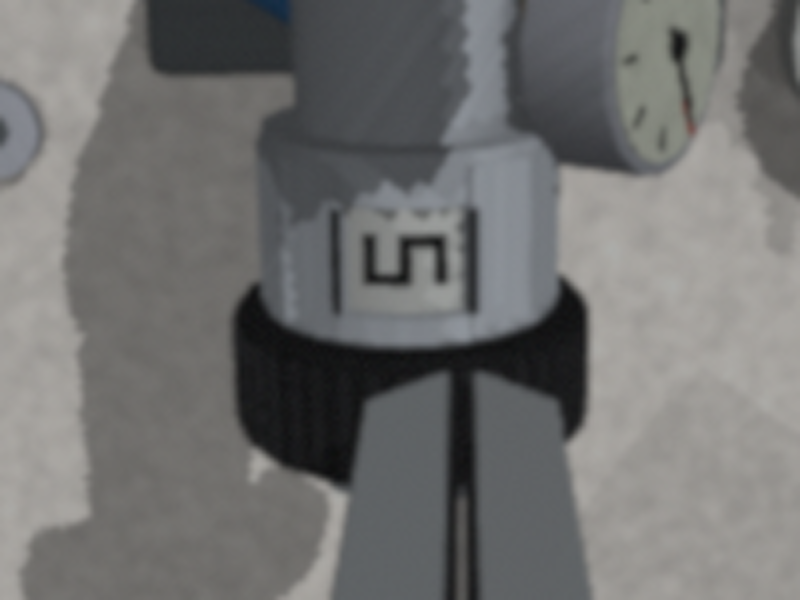

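The window at (405,260) now shows 5, one click as intended. Three more strokes are needed.

>>> apply_moves(plan=[0,3,3,0,0,0,4,0,0,0,3,0,0,0,0,0,0,-3,0,0,0,-3,0,0,0,-3,0,0,0,-3,0,0,0,-3,0,0,0,-3,0,0,0,-3,0,0,0,-2,0,0,0,0,0,0,0,0,-5,0,0,0,-5,0,0,20,0,0,0,0,0,0])

```text
time_s: 14.9
ee_pos: [0.662, 0.0949, 0.256]
eef_rot: [-3.141, -0.0, 2.2]
force: [-0.7, 0.6, -0.1]
grip_width: 0.0006
grip_force: 0.0
```

>>> apply_moves(plan=[0,3,3,0,0,0,4,0,0,0,3,0,0,0,0,0,0,-3,0,0,0,-3,0,0,0,-3,0,0,0,-3,0,0,0,-3,0,0,0,-3,0,0,0,-3,0,0,0,-2,0,0,0,0,0,0,0,0,-5,0,0,0,-5,0,0,20,0,0,0,0,0,0])

```text
time_s: 16.6
ee_pos: [0.6619, 0.0948, 0.256]
eef_rot: [-3.141, -0.0, 2.201]
force: [-1.0, -1.0, -0.3]
grip_width: 0.0002
grip_force: 0.0
```

```bash
python3 - <<'E'
from h import *
c=cam("wrist");o=monitor.get_obs();print(o['time_s'],o['ee_pos'])
u,v=265,221
save(c,"w5.png",cv2.resize(c["image"][v-30:v+30,u-40:u+40],None,fx=6,fy=6,interpolation=cv2.INTER_CUBIC))
E
```

```text
16.65 [0.66139307 0.09433361 0.2557257 ]
```

View pics/w5.png

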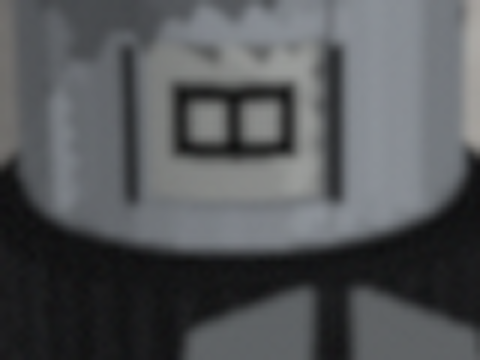

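The window at (235,120) shows 8. One more stroke gives 0, then I'll lift clear.

>>> apply_moves(plan=[0,3,3,0,0,0,4,0,0,0,3,0,0,0,0,0,0,-3,0,0,0,-3,0,0,0,-3,0,0,0,-3,0,0,0,-3,0,0,0,-3,0,0,0,-3,0,0,0,-2,0,0,0,0,0,0,0,0,-5,0,0,0,-5,0,0,20,0,0,0,0,0,0])

```text
time_s: 18.35
ee_pos: [0.662, 0.0949, 0.256]
eef_rot: [-3.142, -0.0, 2.201]
force: [-0.5, -0.2, -0.1]
grip_width: 0.0004
grip_force: 0.0
```

>>> apply_moves(plan=[0,0,-20,0,0,0,-30,0,0,0,-30,0,0,0,-30,0,0,0,0,0,0,0,0,0,0,0,0,0])

```text
time_s: 19.05
ee_pos: [0.661, 0.0939, 0.3648]
eef_rot: [-3.14, -0.001, 2.2]
force: [0.7, 0.1, -0.3]
grip_width: 0.0006
grip_force: 0.0
```

```bash
python3 - <<'E'
from h import *
c=cam("wrist")
u,v=proj(c,(.6545-.0145*.59,.0895+.0145*.807,.242)).astype(int)
save(c,"w6.png",cv2.resize(c["image"][max(v-70,0):v+30,u-60:u+60],None,fx=6,fy=6,interpolation=cv2.INTER_CUBIC))
o=monitor.get_obs();print(o["time_s"],o["force"])
h=hsv(c);U,V=np.meshgrid(np.arange(560),np.arange(420))
m=(h[...,0]>40)&(h[...,0]<85)&(h[...,1]>90)&(h[...,2]>40)&(abs(U-u)<60)&(V<v)&(V>v-100)
p=pts(c,m);t=p[p[:,2]>.26];print(np.percentile(t[:,2],[50,90]),np.median(t,0))
E
```

```text
19.1 [0.49680142 0.34365812 0.48867902]
[0.29541792 0.2963695 ] [0.60635306 0.15751571 0.29541792]
```

View pics/w6.png

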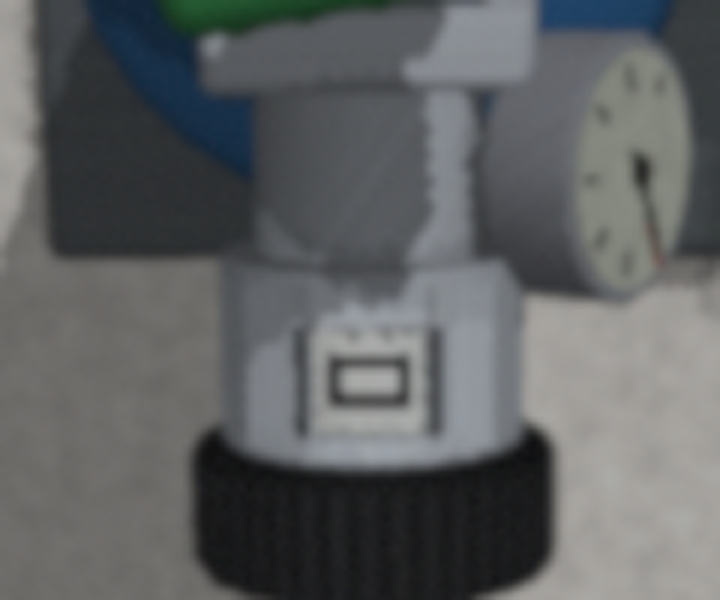

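The 0 stands centred in the window at (368,380), the knob's top is still at z 0.296 (up), and the arm is clear of everything.

```bash
python3 -c "
from station import ctrl
print(ctrl.hand_in())"
```

```text
the job is handed in; nothing more can be done
None
```

The cylinder valve is locked shut (knob at its stop and sprung back up), the flow wheel then rolled from 4 to 0 and centred in its window, and the job was handed in at about 19 s with nothing else on the table touched; no verdict came back.

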